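# Load the block rail and close the retaining arm

## Task

Push the row of five spacer blocks along the loading rail as one train, from behind the last block, until the whole row sits fully home against the end stop. Then push the rail's swing arm round by its knob until it lies fully closed across the channel, against its stop pin behind the last block, and come away. Only slide and push: do not pick up or tip any block, and leave everything else on the bench as it is.

Things in the scene. Friction and masses are not known exactly. Their poses are not given: they have to be found in the camera images.
- rail: The loading rail, bolted down: dark steel base plate 400 x 90 mm, 12 mm thick, with guide strips and end stop. Origin on the bench (z = 0) on the channel's centre line; x along the channel towards the end stop, y across it towards the swing arm's pivot, z up. The plate runs from x = -210 to +190 mm
- channel_mouth (a point): Middle of the channel's open end (x = -210 mm in the rail's frame), on the surface the blocks slide on, 12 mm above the bench. The channel is 32 mm wide, between two steel guide strips 10 mm wide whose tops are 22 mm above the bench; they run from the mouth to the end stop
- stop_pin (a point): Foot of the 6 mm upright pin that the closed swing arm meets, on the top of the -y guide strip (22 mm above the bench), 12 mm tall, at x = -31, y = -21.5 mm in the rail's frame
- stop_face (a point): Centre of the steel end stop's face that the first block must meet, 26 mm above the bench, at x = 150 mm in the rail's frame; the stop is 74 mm wide, 22 mm thick, its top 42 mm above the bench
- block1: Aluminium spacer block, number 1 of the row counted from the end stop: 36 mm long (along the rail), 30 mm wide, 28 mm tall, about 85 g, with a 13 mm upright hole through its middle; origin at the centre of its underside, z up, x along its 36 mm length. With the row fully home its origin is at x = 132 mm in the rail's frame
- block2: Aluminium spacer block, number 2 of the row counted from the end stop: 36 mm long (along the rail), 30 mm wide, 28 mm tall, about 85 g, with a 13 mm upright hole through its middle; origin at the centre of its underside, z up, x along its 36 mm length
- block3: Aluminium spacer block, number 3 of the row counted from the end stop: 36 mm long (along the rail), 30 mm wide, 28 mm tall, about 85 g, with a 13 mm upright hole through its middle; origin at the centre of its underside, z up, x along its 36 mm length
- block4: Aluminium spacer block, number 4 of the row counted from the end stop: 36 mm long (along the rail), 30 mm wide, 28 mm tall, about 85 g, with a 13 mm upright hole through its middle; origin at the centre of its underside, z up, x along its 36 mm length
- block5: Aluminium spacer block, number 5 of the row counted from the end stop (the last one, the one to push): 36 mm long (along the rail), 30 mm wide, 28 mm tall, about 85 g, with a 13 mm upright hole through its middle; origin at the centre of its underside, z up, x along its 36 mm length. With the row fully home its origin is at x = -12 mm in the rail's frame
- swing_arm (a joint): Angle of the swing arm, rad: 0 wide open, 2.5 fully closed; grows anticlockwise seen from above. At angle q the arm points from its pivot along [sin(q - 2.5), -cos(q - 2.5)] in the rail's x, y. It starts open, clear of the channel, turns with light friction (about 1 N at the knob) and stays where it is left. Closed, it is 4 mm behind the last block of a row that is fully home
- swing_pivot (a point): On the swing arm's upright pivot axis, 29 mm above the bench, at x = -41, y = +34 mm in the rail's frame; the pivot screw's top is 38 mm above the bench. The arm is a flat steel bar 14 mm wide reaching 69 mm from the pivot, 25 to 33 mm above the bench: above the guide strips, below the blocks' tops (40 mm)
- swing_knob (a point): Middle of the swing arm's round black upright knob, 14 mm in diameter, from 33 to 59 mm above the bench, 62 mm from the pivot axis
- spare_block: A sixth block of the same make lying loose on the bench beside the rail, not part of the row; to be left alone. Same size as the others, origin at the centre of its underside
- bolt: A steel hexagon bolt standing on its head on the bench beside the rail, 58 mm tall, head 21 mm; to be left alone. Origin under its head
- screwdriver: A screwdriver lying on the robot's side of the rail, roughly parallel to it; to be left alone
- wrench: A flat open-ended wrench lying beyond the rail; to be left alone
- bottle: A clear water bottle with a white cap, 66 mm in diameter, 200 mm tall, standing; to be left alone. Origin under its base
- castor_plate: A dark steel castor top plate 110 x 85 mm with a bolt at its centre, 36 mm tall in all, lying on the bench; to be left alone. Origin under its centre
Not all that is in view belongs to the job. Leave any yellow look-alike of the block5 alone.

How it is judged (in metres and radians):
On the way, in this order (a step that is already met when the one before it is completed fails the run):
1. the whole row is home: every block within 3 mm of its place against the end stop, in the channel (x of block1 in the frame of rail above 0.129 m and x of block2 in the frame of rail above 0.093 m and x of block3 in the frame of rail above 0.057 m and x of block4 in the frame of rail above 0.021 m and x of block5 in the frame of rail above -0.015 m and height (world z) of each of block1, block2, block3, block4, block5 below 0.015 m and y of block1 in the frame of rail between -0.005 and 0.005 m and y of block2 in the frame of rail between -0.005 and 0.005 m and y of block3 in the frame of rail between -0.005 and 0.005 m and y of block4 in the frame of rail between -0.005 and 0.005 m and y of block5 in the frame of rail between -0.005 and 0.005 m), for 0.2 s.
2. the swing arm is closed (value of joint swing_arm above 2.4 rad), for 0.2 s.
At the end, for the whole second after the job is handed in: All five blocks stand in the channel in their order (within 5 mm of its centre line, not raised by 3 mm), each within 3 mm of its place in a packed row against the end stop and at rest, and the swing arm is closed to within 0.1 rad (joint above 2.4) (all of step 1 and linear speed of each of block1, block2, block3, block4, block5 below 0.01 m/s and value of joint swing_arm above 2.4 rad); the robot touches nothing.
It fails at once if a block of the row is lifted 8 mm or more, or tipped by more than 0.3 rad (height (world z) of any of block1, block2, block3, block4, block5 above 0.02 m or angle between any of block1, block2, block3, block4, block5's own z axis and vertical above 0.3 rad).
It fails at once if the row comes apart: a gap of more than 12 mm opens between neighbouring blocks (distance between block1 and block2 above 0.048 m or distance between block2 and block3 above 0.048 m or distance between block3 and block4 above 0.048 m or distance between block4 and block5 above 0.048 m).
It fails at once if one of the other things on the bench is moved by more than 20 mm or lifted (distance of any of spare_block, bolt, screwdriver, wrench, bottle, castor_plate from where it was at the start of the episode above 0.02 m).
It fails at once if the bottle or the standing bolt is tipped (angle between any of bottle, bolt's own z axis and vertical above 0.4 rad).
It also fails if it takes over 48 s, if anything falls off the work surface, if the arm or the gripper's body presses on something with over 40 N, if the wrist force passes 120 N, or if a joint passes its speed limit or range.

## Robot

A 6-joint arm with a two-finger parallel gripper is mounted at the origin on the work surface. World frame = base frame: x ahead of the robot, y to its left, z up, the work surface at z = 0. Lengths are in mm, angles in rad, forces in N, time in s.
With the tool pointing down it reaches from about 400 to 925 mm from the base axis. Payload 12.5 kg.
Tool frame: the origin (TCP) lies midway between the tips of the shut fingers; the grasp point (between the pads) lies 19 mm behind it; z points along the fingers, y is the direction in which the jaws open and shut (so a half turn about z gives the same grasp; the last joint's range is limited). The gripper opens to 95 mm and grips with 3 to 60 N. Pads are 20 mm wide; open, the fingers measure 119 mm over their backs; the gripper's body (75 mm by 180 mm) begins 59 mm behind the grasp point.
Start: joints at [-1.372, 0.491, 1.559, -0, 1.092, -0.106], TCP at [187.587, -596.203, 214.661] pointing down, gripper open.
Joint ranges: [-3.1, 3.1], [-0.84, 2.19], [0.05, 2.79], [-1.13, 4.28], [0.06, 2.93], [-2.69, 2.69]. Speed limits (rad/s): [2.22, 2.22, 2.79, 3.14, 3.14, 3.14].

## Interface

Orientations are given as [roll, pitch, yaw] about the fixed x, y, z axes, in that order (R = Rz(yaw) Ry(pitch) Rx(roll)).
In Python, from cell import * gives the robot as it stands. The module is installed in compiled form; this text tells all that it offers.
- The arm moves only by the tool carry_out, never from a script. Its argument "moves" is a list of rows, each an object of numbers: "dx", "dy", "dz": the shift along the tool's x, y, z in m; "twist": the turn about the tool's z in degrees. A call has 1 to 5 rows; each row is the pose to reach, as a shift and turn from the pose commanded when the call began, along the tool's axes at that moment; what a row does not reach only later rows make up. A row lasts 1/10 s, in which the tool goes at most 50 mm and 8.59 degrees, less where a joint would pass 70% of its speed; a pose out of reach is approached as far as the arm can. A call with a gripper value outside its range is refused whole. "grip" is the finger opening in m, from 0 to 0.0951, set as the call begins (left out, the last holds). The fingers move at their own pace and stop on an object; the grip force is fixed at half the most. Time passes only in rows, so rows that repeat a pose let the fingers close. It gives the time, the measured TCP pose, the force and the opening at its end, in the units of the state.
- state(): the state, without advancing time (a new reading comes with each control period).
- read_camera(name): name is "scene" or "top" or "wrist"; returns (picture, depth): 400x640x3 uint8, red, green, blue; 400x640 float32, mm along the optical axis (not along the pixel's ray), 0 where there is no reading.
- camera_info(name): a dict with "mtx" (3x3 intrinsics, pixels), "R" (3x3) and "t" (3): a world point X has camera coordinates R X + t. Camera axes: x right, y down, z forward; pixel columns grow to the right and rows downward; lengths in mm; the calibration is good to about 2 mm. A picture is of the moment at which its call begins: read the wrist's pose just before it. camera_info takes no time and is no camera call; for the wrist camera it gives the pose at the moment of the call.
- job_done(): hands the job in, once; it reports no verdict.
The state is a dict: "t": time; "joints": joint angles; "qvel": joint speeds; "tau": joint torques, N m; "eef_pos": TCP position; "tcp_rot": TCP orientation; "ft_force": force on the tool from outside, world axes, zero at the start; "moment": the same for the moment, N m; "opening": opening from 0.0 (shut) to 1.0 (fully open).
Only numpy, scipy, OpenCV 4.12 (cv2) and the standard library are available. Lean on these libraries where they do the work, as an engineer would, in place of code of your own. Each camera call takes 0.05 s, during which the arm holds its last target. There are 200 camera calls.

## Working session

There is one attempt and no reset: what is moved stays moved. The work goes in short steps, Python scripts to look and compute and a tool call to move; the robot and the scene stay as the last step left them, time stands still between calls to the robot, and variables do not carry over. Pictures are saved under pics/ and viewed, about 8 in all and at most 12, crops included, and the job is handed in when it is done.

Besides the shell and the picture viewer there is one more tool, called after "Emit:" as name(argument=value, ...), one argument or row to a line, values as JSON. carry_out: Moves the arm, as the interface text tells. Its arguments: {"type":"object","properties":{"moves":{"type":"array","items":{"type":"object","properties":{"dx":{"type":"number"},"dy":{"type":"number"},"dz":{"type":"number"},"twist":{"type":"number"}}}},"grip":{"type":"number"}},"required":["moves"]}

```bash
mkdir -p pics && python3 - <<'E'
from cell import *
import cv2,numpy as np
for n in("scene","top"):
    p,d=read_camera(n); cv2.imwrite(f"pics/{n}0.png",p[:,:,::-1]); np.savez(f"{n}0.npz",p=p,d=d,**camera_info(n)); c=camera_info(n); print(n,c["mtx"].tolist(),c["R"].round(3).tolist(),c["t"].round(1).tolist())
s=state();print(s)
E
```

```text
scene [[507.75812020469317, 0.0, 319.62486361713826], [0.0, 507.75812020469317, 198.18426133833123], [0.0, 0.0, 1.0]] [[0.334, 0.943, 0.011], [0.727, -0.25, -0.639], [-0.599, 0.221, -0.769]] [-159.6, -372.1, 1632.9]
top [[512.4864757832391, 0.0, 328.7705746120548], [0.0, 512.4864757832391, 207.1695150719388], [0.0, 0.0, 1.0]] [[0.026, -1.0, 0.002], [-0.991, -0.026, -0.131], [0.131, 0.001, -0.991]] [-25.8, 563.0, 1474.4]
{'t': 0.1, 'joints': array([-1.37156750e+00,  4.91497123e-01,  1.55938696e+00, -2.19751969e-05,
        1.09172898e+00, -1.05605344e-01]), 'qvel': array([-1.74003595e-04, -2.27512718e-03, -1.30813206e-03,  7.14161637e-04,
        3.33316957e-05,  8.40516662e-05]), 'tau': array([ 2.83702670e-03, -6.13622189e+01, -2.58605397e+01,  6.93063601e-02,
        4.70532873e-02, -2.59994249e-05]), 'eef_pos': array([ 187.55350183, -595.9619687 ,  214.12206451]), 'tcp_rot': array([-3.14057587e+00, -8.81784292e-05,  3.04844264e-01]), 'ft_force': array([-0.58529136, -0.16063644, -0.04207656]), 'moment': array([ 0.03008486, -0.01127695,  0.0130794 ]), 'opening': 0.999433613479299}
```

View pics/top0.png

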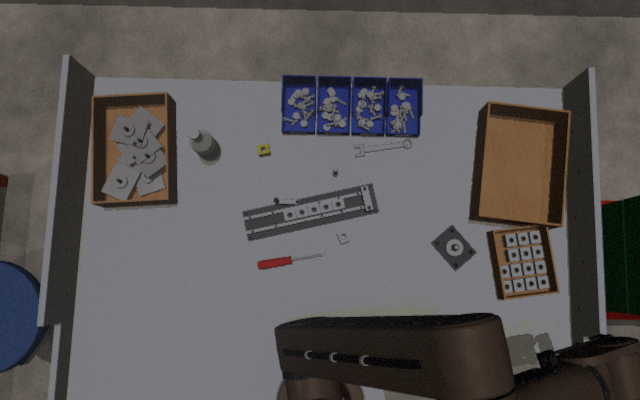

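View pics/scene0.png

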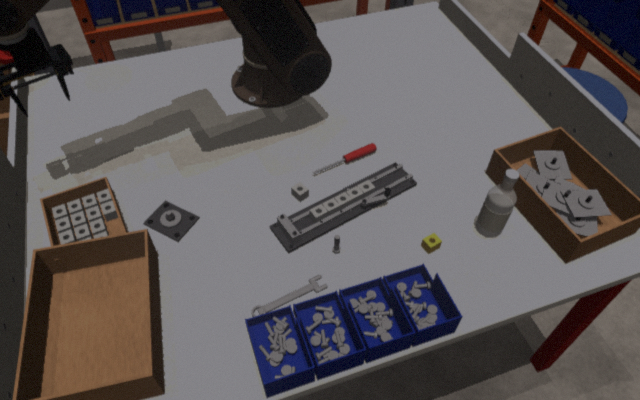

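The top view shows the rail running from its mouth at (246,225) to the end stop at (367,200). The blocks are at (290–340, 214–203), the arm's knob is at about (277,201), and the yellow look-alike is at (263,150). The scene view agrees. Next I'll measure the rail from the plate's outline and the depth.

```bash
cat > h.py <<'E'
import numpy as np,cv2
def ray(c,uv,z):
    uv=np.atleast_2d(uv).astype(float); d=np.c_[(uv-c["mtx"][[0,1],2])/c["mtx"][0,0],np.ones(len(uv))]@c["R"]
    o=-c["R"].T@c["t"]; return o+d*((z-o[2])/d[:,2])[:,None]
def proj(c,X):
    P=np.atleast_2d(X)@c["R"].T+c["t"]; return P[:,:2]/P[:,2:]*c["mtx"][0,0]+c["mtx"][[0,1],2]
E
python3 - <<'E'
from h import *
c=np.load("top0.npz");p=c["p"]
g=cv2.cvtColor(p,cv2.COLOR_RGB2GRAY)
m=np.zeros_like(g);m[175:250,230:390]=(g[175:250,230:390]<105)*255
m=cv2.morphologyEx(m,cv2.MORPH_CLOSE,np.ones((9,9)))
cs,_=cv2.findContours(m,0,2);k=max(cs,key=cv2.contourArea)
r=cv2.minAreaRect(k);b=cv2.boxPoints(r);print(r)
W=ray(c,b,12);print(W.round(1),np.linalg.norm(W-np.roll(W,1,0),axis=1))
q=cv2.resize(p[170:260,230:390],None,fx=5,fy=5,interpolation=2)
q=cv2.convertScaleAbs(q,alpha=1.5);cv2.drawContours(q,[((b-[230,170])*5).astype(int)],0,(255,0,0),1)
cv2.imwrite("pics/z.png",q[:,:,::-1])
E
```

```text
((309.16961669921875, 208.77542114257812), (37.61064910888672, 134.38482666015625), 77.6609115600586)
[[ 567.   256.9   12. ]
 [ 665.  -135.5   12. ]
 [ 553.8 -161.3   12. ]
 [ 457.5  227.6   12. ]] [113.29405613 404.39618284 114.19503425 400.59956465]
```

View pics/z.png

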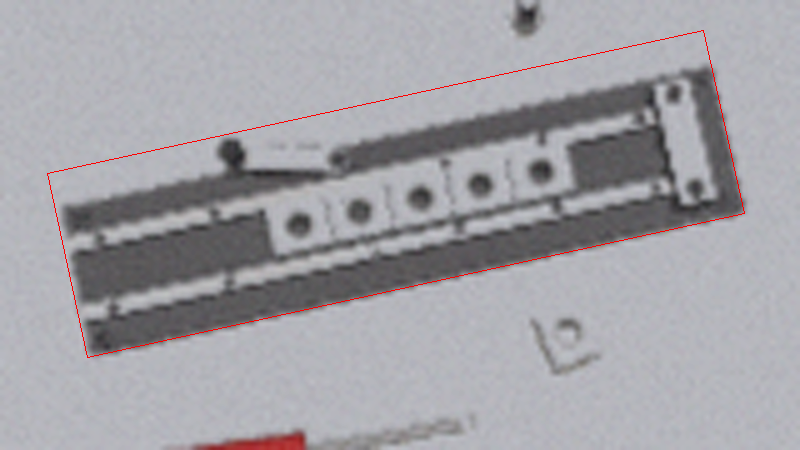

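The crop shows the plate corners at about (66,207), (712,70), (743,212) and (90,354). The knob is at (232,152), the pivot at (338,158), and the five block holes run from (299,224) to (541,170). The automatic rectangle was widened by the knob, so I'll use the corners and holes instead.

```bash
python3 - <<'E'
from h import *
c=np.load("top0.npz");p=c["p"]
px=lambda a:(np.array(a)+.5)/5-.5+[230,170]
W=ray(c,px([(66,207),(712,70),(743,212),(90,354)]),12)[:,:2]
L=np.array([(-210,45),(190,45),(190,-45),(-210,-45)],float)
z=(W-W.mean(0))@[1,1j];l=(L-L.mean(0))@[1,1j]
yaw=np.angle((z*l.conj()).sum());R=np.array([[np.cos(yaw),-np.sin(yaw)],[np.sin(yaw),np.cos(yaw)]])
o=W.mean(0)-R@L.mean(0);print("yaw",yaw,"o",o,"res",((W-o)@R-L).round(1).tolist())
print("holes",((ray(c,px([(299,224),(359,211),(420,197),(480,184),(541,170)]),40)[:,:2]-o)@R).round(1).tolist())
print("knob",((ray(c,px((232,150)),59)[:,:2]-o)@R),"pivot",((ray(c,px((338,158)),38)[:,:2]-o)@R),"stop",((ray(c,px([(673,94),(696,189)]),42)[:,:2]-o)@R))
np.savez("rail.npz",yaw=yaw,o=o,R=R)
for n,q in dict(mouth=(-210,0),behind5=(-110,0),home5=(-30,0),pivot=(-41,34),mid=(-120,0)).items(): print(n,(o+R@np.array(q)).round(1))
from cell import *
ci=camera_info("wrist");s=state()
print("cam pos",-ci["R"].T@ci["t"],ci["R"].round(3).tolist(),ci["mtx"][0,0],s["eef_pos"],s["tcp_rot"])
E
```

```text
yaw -1.3320927567849192 o [554.18964543  33.998606  ] res [[2.6, -0.5], [-0.7, -0.7], [-1.7, 1.2], [-0.2, 0.0]]
holes [[-71.8, 1.4], [-35.7, 1.5], [1.0, 2.1], [37.2, 2.2], [74.1, 2.8]]
knob [[-100.23178038   49.65048301]] pivot [[-41.46033333  35.26791521]] stop [[159.87865854  30.37835038]
 [160.65816749 -27.70413614]]
mouth [504.5 238. ]
behind5 [528.2 140.9]
home5 [547.1  63.1]
pivot [577.5  81.9]
mid [525.8 150.6]
cam pos [ 263.19852469 -572.36294209  385.60974098] [[0.3, -0.954, -0.001], [-0.916, -0.289, 0.279], [-0.266, -0.083, -0.96]] 348.7105843337347 [ 187.55350183 -595.9619687   214.12206451] [-3.14057587e+00 -8.81784292e-05  3.04844264e-01]
```

Emit:
carry_out(
  moves=[
    {"dx": 0.035, "dy": -0.005},
    {"dx": 0.08, "dy": -0.012},
    {"dx": 0.125, "dy": -0.02},
    {"dx": 0.17, "dy": -0.03},
    {"dx": 0.205, "dy": -0.04},
  ],
  grip=0,
)

```text
schema error: expected keys dx, dy, dz, twist
```

Emit:
carry_out(
  moves=[
    {"dx": 0.035, "dy": -0.03},
    {"dx": 0.07, "dy": -0.065},
    {"dx": 0.1, "dy": -0.1},
    {"dx": 0.13, "dy": -0.14},
    {"dx": 0.16, "dy": -0.18},
  ],
)

```text
schema error: expected keys dx, dy, dz, twist
```

Emit:
carry_out(
  moves=[
    {"dx": 0.02, "dy": -0.04},
    {"dx": 0.03, "dy": -0.085},
    {"dx": 0.04, "dy": -0.13},
    {"dx": 0.05, "dy": -0.175},
    {"dx": 0.06, "dy": -0.22},
  ],
)

```text
schema error: expected keys dx, dy, dz, twist
```

Emit:
carry_out(
  moves=[
    {"dx": 0.035, "dy": -0.005, "dz": 0, "twist": 0},
    {"dx": 0.08, "dy": -0.012, "dz": 0, "twist": 0},
    {"dx": 0.125, "dy": -0.02, "dz": 0, "twist": 0},
    {"dx": 0.17, "dy": -0.03, "dz": 0, "twist": 0},
    {"dx": 0.205, "dy": -0.04, "dz": 0, "twist": 0},
  ],
  grip=0,
)

```text
t: 0.6
eef_pos: [373.0, -495.1, 214.3]
tcp_rot: [-3.141, -0.0, 0.306]
ft_force: [0.2, -0.9, 0.5]
opening: 0.64
```

Emit:
carry_out(
  moves=[
    {"dx": 0.035, "dy": -0.03, "dz": 0, "twist": 0},
    {"dx": 0.07, "dy": -0.065, "dz": 0, "twist": 0},
    {"dx": 0.1, "dy": -0.1, "dz": 0, "twist": 0},
    {"dx": 0.13, "dy": -0.14, "dz": 0, "twist": 0},
    {"dx": 0.16, "dy": -0.18, "dz": 0, "twist": 0},
  ],
)

```text
t: 1.1
eef_pos: [470.0, -274.9, 214.4]
tcp_rot: [-3.141, 0.0, 0.305]
ft_force: [0.3, 0.1, -0.2]
opening: 0.217
```

Emit:
carry_out(
  moves=[
    {"dx": 0.02, "dy": -0.04, "dz": 0, "twist": 0},
    {"dx": 0.03, "dy": -0.085, "dz": 0, "twist": 0},
    {"dx": 0.04, "dy": -0.13, "dz": 0, "twist": 0},
    {"dx": 0.05, "dy": -0.175, "dz": 0, "twist": 0},
    {"dx": 0.06, "dy": -0.22, "dz": 0, "twist": 0},
  ],
)

```text
t: 1.6
eef_pos: [460.4, -47.2, 214.5]
tcp_rot: [-3.142, 0.0, 0.305]
ft_force: [0.6, -0.1, -0.5]
opening: 0.005
```

Emit:
carry_out(
  moves=[
    {"dx": 0.01, "dy": -0.04, "dz": 0.012, "twist": 1},
    {"dx": 0.02, "dy": -0.08, "dz": 0.03, "twist": 2},
    {"dx": 0.03, "dy": -0.12, "dz": 0.05, "twist": 3},
    {"dx": 0.035, "dy": -0.15, "dz": 0.06, "twist": 3},
    {"dx": 0.035, "dy": -0.15, "dz": 0.06, "twist": 3},
  ],
)

```text
t: 2.1
eef_pos: [448.0, 107.2, 153.2]
tcp_rot: [-3.141, 0.003, 0.256]
ft_force: [0.1, 0.3, -0.3]
opening: 0.001
```

```bash
python3 - <<'E'
from cell import *
import cv2,numpy as np
print(state()["eef_pos"],state()["tcp_rot"])
c=camera_info("wrist");p,d=read_camera("wrist")
np.savez("w1.npz",p=p,d=d,**c);cv2.imwrite("pics/w1.png",p[:,:,::-1])
E
```

```text
[447.95179125 107.23462535 153.23532381] [-3.14095484e+00  2.82609709e-03  2.55895933e-01]
```

View pics/w1.png

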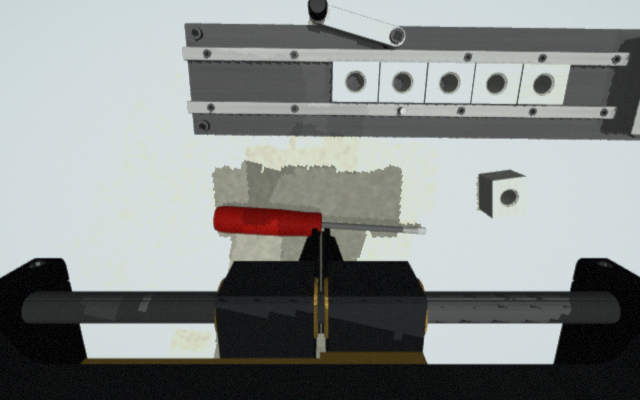

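The wrist view shows the strips at rows 53–58 and 107–113, the block holes at (355,82) to (543,84), the pivot at (397,36), the knob top at (318,8) and the pin top at (402,111). I'll fit the rail axis from the strips.

```bash
python3 - <<'E'
from h import *
c=np.load("w1.npz");g=cv2.cvtColor(c["p"],cv2.COLOR_RGB2GRAY)
def band(cols,r0,slope,h=10):
    o=[]
    for u in cols:
        r=r0+slope*(u-190); rows=np.arange(int(r)-h,int(r)+h); w=g[rows,u]>150
        if 3<w.sum()<14:o.append((u,rows[w].mean()))
    return np.array(o)
cols=range(195,325,3)
lines=[]
for cc,r0 in((cols,54),(range(195,600,5),107)):
    P=ray(c,band(cc,r0,.013),22)[:,:2]
    v=cv2.fitLine(P.astype(np.float32),cv2.DIST_HUBER,0,.01,.01).ravel();v=v*np.sign(-v[1])*[1,1,0,0]+v*[0,0,1,1]
    lines.append(v);print(len(P),np.arctan2(v[1],v[0]),v[2:])
yaw=np.arctan2(lines[1][1],lines[1][0]);R=np.array([[np.cos(yaw),-np.sin(yaw)],[np.sin(yaw),np.cos(yaw)]])
ys=[(v[2:]@R)[1] for v in lines];print("strip sep (42)",ys[0]-ys[1])
f=lambda a,z:(ray(c,a,z)[:,:2]@R)
print("pivot",f((397,36),38),"pin",f((402,111),34),"yc",np.mean(ys))
x0=np.mean([f((397,36),38)[0,0]+41,f((402,111),34)[0,0]+31]);y0=np.mean([f((397,36),38)[0,1]-34,np.mean(ys),f((402,111),34)[0,1]+21.5])
o=R@np.array([x0,y0]);print("yaw",yaw,"o",o)
q=lambda a,z:(f(a,z)-[x0,y0]).round(1).tolist()
print("holes",q([(355,82),(402,82),(450,82),(496,83),(543,84)],40),"knob",q((318,8),59),"mouth strip",q([(183,53),(188,107)],22),"back5",q([(332,62),(332,102)],40))
np.savez("rail.npz",yaw=yaw,o=o,R=R)
E
```

```text
42 -1.3257956468000505 [538.92993164 194.68382263]
48 -1.3250574961380956 [503.81106567 161.62478638]
strip sep (42) 42.10619158033967
pivot [[ 61.30528982 582.08490021]] pin [[ 70.18208882 526.88526828]] yc 549.0475457562559
yaw -1.3250574961380956 o [556.77910441  34.74960071]
holes [[-71.1, 0.2], [-34.6, 0.5], [2.6, 0.9], [38.4, 0.6], [75.1, 0.2]] knob [[-100.0, 47.6]] mouth strip [[-209.1, 21.5], [-209.2, -20.8]] back5 [[-89.2, 14.5], [-88.6, -15.0]]
```

```bash
cat > go.py <<'E'
import sys;from cell import *;import numpy as np
from scipy.spatial.transform import Rotation as Ro
r=np.load("rail.npz");s=state();T=Ro.from_euler("xyz",s["tcp_rot"]).as_matrix();p=s["eef_pos"]
print("rail pos",((p[:2]-r["o"])@r["R"]).round(1),p[2].round(1),"yaw err",s["tcp_rot"][2]-r["yaw"]-np.pi/2,"F",(s["ft_force"][:2]@r["R"]).round(1),s["ft_force"][2].round(1))
for a in sys.argv[1:]:
    x,y,z=map(float,a.split(","));w=np.r_[r["o"]+r["R"]@[x,y],z]
    print(a,"d tool mm",(T.T@(w-p)).round(1))
E
python3 go.py -- -130,0,60 2>/dev/null || python3 go.py -130,0,60 -130,0,24
```

```text
rail pos [-95.4 -87.5] 153.9 yaw err 0.009793042123019458 F [ 0.2 -0. ] -0.1
rail pos [-95.4 -87.5] 153.9 yaw err 0.009793042123019458 F [ 0.2 -0. ] -0.1
-130,0,60 d tool mm [ 88.  -33.8  93.8]
-130,0,24 d tool mm [ 88.1 -33.8 129.8]
```

Emit:
carry_out(
  moves=[
    {"dx": 0.035, "dy": -0.014, "dz": 0, "twist": 0.3},
    {"dx": 0.07, "dy": -0.028, "dz": 0.02, "twist": 0.56},
    {"dx": 0.088, "dy": -0.034, "dz": 0.055, "twist": 0.56},
    {"dx": 0.088, "dy": -0.034, "dz": 0.085, "twist": 0.56},
    {"dx": 0.088, "dy": -0.034, "dz": 0.09, "twist": 0.56},
  ],
)

```text
t: 2.65
eef_pos: [525.2, 158.4, 62.0]
tcp_rot: [-3.141, 0.005, 0.242]
ft_force: [-0.4, 0.2, -0.2]
opening: 0.006
```

```bash
python3 - <<'E'
from cell import *
import cv2,numpy as np
p,d=read_camera("wrist");cv2.imwrite("pics/w2.png",p[:,:,::-1])
E
python3 go.py -130,0,24 -110,0,24
```

```text
rail pos [-127.6   -0.4] 63.0 yaw err -0.003899351280204355 F [-0.5 -0.1] -0.9
-130,0,24 d tool mm [ 0.5 -2.3 39. ]
-110,0,24 d tool mm [ 0.6 17.7 39. ]
```

View pics/w2.png

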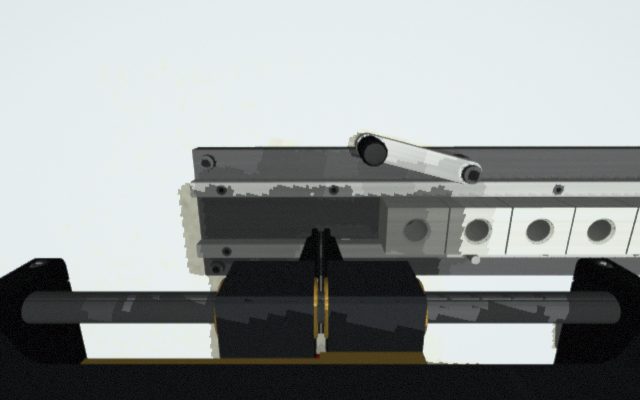

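The wrist view shows the finger tips at (320,230), between the strips and behind block 5, whose back edge is at about (385,215). The approach is clear, so I'll go down and start pushing slowly.

Emit:
carry_out(
  moves=[
    {"dx": 0, "dy": 0, "dz": 0.012, "twist": 0},
    {"dx": 0, "dy": 0, "dz": 0.027, "twist": 0},
    {"dx": 0, "dy": 0, "dz": 0.038, "twist": 0},
    {"dx": 0, "dy": 0.005, "dz": 0.038, "twist": 0},
    {"dx": 0, "dy": 0.01, "dz": 0.038, "twist": 0},
  ],
)

```text
t: 3.2
eef_pos: [528.8, 149.4, 27.2]
tcp_rot: [3.141, -0.001, 0.243]
ft_force: [-0.9, 0.6, 0.0]
opening: 0.004
```

Emit:
carry_out(
  moves=[
    {"dx": 0, "dy": 0.004, "dz": 0, "twist": 0},
    {"dx": 0, "dy": 0.008, "dz": 0, "twist": 0},
    {"dx": 0, "dy": 0.012, "dz": 0, "twist": 0},
    {"dx": 0, "dy": 0.016, "dz": 0, "twist": 0},
    {"dx": 0, "dy": 0.02, "dz": 0, "twist": 0},
  ],
)

```text
t: 3.7
eef_pos: [533.4, 130.1, 26.7]
tcp_rot: [3.141, -0.0, 0.243]
ft_force: [0.6, -0.3, -0.7]
opening: 0.004
```

```bash
python3 go.py -40,0,24
```

```text
rail pos [-98.1   0.5] 26.7 yaw err -0.0030932320586385398 F [0.5 0.5] -0.7
-40,0,24 d tool mm [-0.3 58.1  2.7]
```

Emit:
carry_out(
  moves=[
    {"dx": 0, "dy": 0.003, "dz": 0.001, "twist": 0},
    {"dx": 0, "dy": 0.006, "dz": 0.002, "twist": 0},
    {"dx": 0, "dy": 0.009, "dz": 0.002, "twist": 0},
    {"dx": 0, "dy": 0.012, "dz": 0.002, "twist": 0},
    {"dx": 0, "dy": 0.015, "dz": 0.002, "twist": 0},
  ],
)

```text
t: 4.2
eef_pos: [537.0, 116.3, 24.9]
tcp_rot: [-3.141, -0.001, 0.243]
ft_force: [-1.8, 6.2, 4.6]
opening: 0.006
```

Emit:
carry_out(
  moves=[
    {"dx": 0, "dy": 0.003, "dz": 0, "twist": 0},
    {"dx": 0, "dy": 0.006, "dz": 0, "twist": 0},
    {"dx": 0, "dy": 0.009, "dz": 0, "twist": 0},
    {"dx": 0, "dy": 0.012, "dz": 0, "twist": 0},
    {"dx": 0, "dy": 0.015, "dz": 0, "twist": 0},
  ],
)

```text
t: 4.7
eef_pos: [540.5, 101.7, 24.9]
tcp_rot: [-3.141, -0.0, 0.243]
ft_force: [-1.3, 6.0, 5.2]
opening: 0.005
```

```bash
python3 go.py -40,0,24
```

```text
rail pos [-68.9   0.5] 24.9 yaw err -0.0030583444960388118 F [-6.1  0.2] 5.2
-40,0,24 d tool mm [-0.4 28.9  0.9]
```

Emit:
carry_out(
  moves=[
    {"dx": 0, "dy": 0.003, "dz": 0, "twist": 0},
    {"dx": 0, "dy": 0.006, "dz": 0, "twist": 0},
    {"dx": 0, "dy": 0.009, "dz": 0, "twist": 0},
    {"dx": 0, "dy": 0.012, "dz": 0, "twist": 0},
    {"dx": 0, "dy": 0.014, "dz": 0, "twist": 0},
  ],
)

```text
t: 5.2
eef_pos: [543.9, 88.1, 24.9]
tcp_rot: [-3.141, -0.0, 0.243]
ft_force: [-1.2, 6.1, 5.4]
opening: 0.002
```

```bash
python3 go.py && python3 - <<'E'
from cell import *
from h import *
r=np.load("rail.npz");c=camera_info("wrist");p,d=read_camera("wrist")
cv2.imwrite("pics/w3.png",p[:,:,::-1]);np.savez("w3.npz",p=p,d=d,**c)
E
```

```text
rail pos [-54.9   0.5] 24.9 yaw err -0.0030703831053604524 F [-6.2  0.3] 5.4
```

View pics/w3.png

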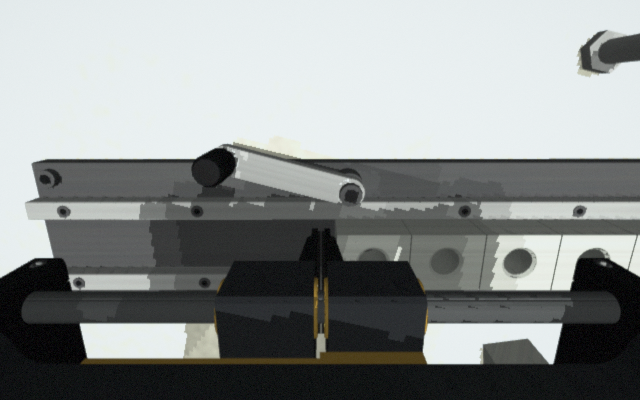

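The row is packed tight with the fingers directly behind block 5 (its back edge at col ~337). I'll go on, slower towards the stop.

Emit:
carry_out(
  moves=[
    {"dx": 0, "dy": 0.003, "dz": 0, "twist": 0},
    {"dx": 0, "dy": 0.006, "dz": 0, "twist": 0},
    {"dx": 0, "dy": 0.009, "dz": 0, "twist": 0},
    {"dx": 0, "dy": 0.011, "dz": 0, "twist": 0},
    {"dx": 0, "dy": 0.013, "dz": 0, "twist": 0},
  ],
)

```text
t: 5.75
eef_pos: [546.9, 75.5, 24.9]
tcp_rot: [-3.141, -0.0, 0.243]
ft_force: [-2.1, 5.6, 5.5]
opening: -0.001
```

Emit:
carry_out(
  moves=[
    {"dx": 0, "dy": 0.0005, "dz": 0, "twist": 0},
    {"dx": 0, "dy": 0.001, "dz": 0, "twist": 0},
    {"dx": 0, "dy": 0.0015, "dz": 0, "twist": 0},
    {"dx": 0, "dy": 0.002, "dz": 0, "twist": 0},
    {"dx": 0, "dy": 0.0025, "dz": 0, "twist": 0},
  ],
)

```text
t: 6.25
eef_pos: [547.5, 73.2, 24.9]
tcp_rot: [-3.141, -0.0, 0.243]
ft_force: [-0.7, 6.8, 5.5]
opening: 0.006
```

```bash
python3 go.py
```

```text
rail pos [-39.5   0.4] 24.9 yaw err -0.003018475008244481 F [-6.8  1. ] 5.5
```

Emit:
carry_out(
  moves=[
    {"dx": 0, "dy": 0.0005, "dz": 0, "twist": 0},
    {"dx": 0, "dy": 0.001, "dz": 0, "twist": 0},
    {"dx": 0, "dy": 0.0015, "dz": 0, "twist": 0},
    {"dx": 0, "dy": 0.002, "dz": 0, "twist": 0},
    {"dx": 0, "dy": 0.002, "dz": 0, "twist": 0},
  ],
)

```text
t: 6.75
eef_pos: [548.0, 71.2, 24.9]
tcp_rot: [-3.141, -0.0, 0.243]
ft_force: [-1.5, 4.9, 5.1]
opening: 0.005
```

```bash
python3 go.py
```

```text
rail pos [-37.5   0.4] 24.9 yaw err -0.003015937996273532 F [-5.1 -0.2] 5.1
```

Emit:
carry_out(
  moves=[
    {"dx": 0, "dy": 0.0005, "dz": 0, "twist": 0},
    {"dx": 0, "dy": 0.001, "dz": 0, "twist": 0},
    {"dx": 0, "dy": 0.0015, "dz": 0, "twist": 0},
    {"dx": 0, "dy": 0.0015, "dz": 0, "twist": 0},
    {"dx": 0, "dy": 0.0015, "dz": 0, "twist": 0},
  ],
)

```text
t: 7.25
eef_pos: [548.1, 70.7, 24.9]
tcp_rot: [-3.14, -0.0, 0.243]
ft_force: [-2.0, 13.3, 5.8]
opening: 0.005
```

```bash
python3 go.py
```

```text
rail pos [-36.9   0.3] 24.9 yaw err -0.0031052531641804215 F [-13.4   1.3] 5.8
```

The force jumped to 13 N with no more travel, so the row is against the stop. I'll hold it there briefly, back away along the channel and lift.

Emit:
carry_out(
  moves=[
    {"dx": 0, "dy": 0.0005, "dz": 0, "twist": 0},
    {"dx": 0, "dy": 0.0005, "dz": 0, "twist": 0},
    {"dx": 0, "dy": -0.002, "dz": 0, "twist": 0},
    {"dx": 0, "dy": -0.015, "dz": 0, "twist": 0},
    {"dx": 0, "dy": -0.035, "dz": 0, "twist": 0},
  ],
)

```text
t: 7.75
eef_pos: [539.9, 103.4, 24.5]
tcp_rot: [3.141, 0.0, 0.241]
ft_force: [0.6, 1.5, 0.3]
opening: 0.003
```

Emit:
carry_out(
  moves=[
    {"dx": 0, "dy": 0, "dz": -0.02, "twist": 0},
    {"dx": 0, "dy": -0.005, "dz": -0.055, "twist": 0},
    {"dx": 0.02, "dy": -0.015, "dz": -0.068, "twist": 0},
    {"dx": 0.05, "dy": -0.02, "dz": -0.07, "twist": 0},
    {"dx": 0.068, "dy": -0.02, "dz": -0.07, "twist": 0},
  ],
)

```text
t: 8.25
eef_pos: [602.7, 140.5, 95.5]
tcp_rot: [3.141, -0.002, 0.243]
ft_force: [-1.1, 0.6, 0.2]
opening: 0.005
```

```bash
python3 go.py -92,70,41
```

```text
rail pos [-91.5  70.2] 95.5 yaw err -0.0022484170552252714 F [-0.9 -0.9] 0.2
-92,70,41 d tool mm [-0.4 -0.6 54.5]
```

```bash
python3 - <<'E'
from cell import *
import cv2,numpy as np
c=camera_info("top");p,d=read_camera("top");np.savez("t2.npz",p=p,d=d,**c)
c=camera_info("wrist");q,d=read_camera("wrist");np.savez("w4.npz",p=q,d=d,**c)
a=cv2.resize(cv2.convertScaleAbs(p[170:260,230:390],alpha=1.5),(640,360),interpolation=2)
cv2.imwrite("pics/w4.png",cv2.resize(np.vstack([q,a]),(505,600))[:,:,::-1])
E
```

```text
(no output)
```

View pics/w4.png

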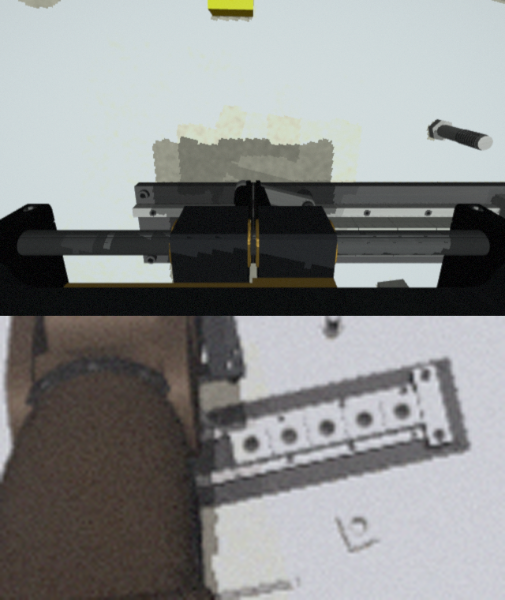

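The top view shows all five blocks packed against the stop. In the wrist view the fingers are on the far (+y) side of the knob, with nothing below them but bench and bar. I'll go down beside the knob.

Emit:
carry_out(
  moves=[
    {"dx": 0, "dy": 0, "dz": 0.012, "twist": 0},
    {"dx": 0, "dy": 0, "dz": 0.024, "twist": 0},
    {"dx": 0, "dy": 0, "dz": 0.036, "twist": 0},
    {"dx": 0, "dy": 0, "dz": 0.048, "twist": 0},
    {"dx": 0, "dy": 0, "dz": 0.053, "twist": 0},
  ],
)

```text
t: 8.85
eef_pos: [600.5, 138.8, 39.9]
tcp_rot: [-3.142, 0.002, 0.242]
ft_force: [0.7, -0.0, 0.7]
opening: 0.006
```

Emit:
carry_out(
  moves=[
    {"dx": -0.004, "dy": -0.002, "dz": 0, "twist": 0},
    {"dx": -0.008, "dy": -0.004, "dz": 0, "twist": 0},
    {"dx": -0.012, "dy": -0.006, "dz": 0, "twist": 0},
    {"dx": -0.016, "dy": -0.008, "dz": 0, "twist": 0},
    {"dx": -0.022, "dy": -0.01, "dz": 0, "twist": 0},
  ],
)

```text
t: 9.35
eef_pos: [577.3, 143.6, 42.1]
tcp_rot: [3.141, -0.001, 0.243]
ft_force: [1.1, -1.0, 0.0]
opening: 0.006
```

```bash
python3 go.py -103,30,41
```

```text
rail pos [-100.5   46.4] 42.1 yaw err -0.0029985034927129117 F [1.3 0.8] 0.0
-103,30,41 d tool mm [-16.4  -2.4   1. ]
```

Emit:
carry_out(
  moves=[
    {"dx": -0.008, "dy": -0.0015, "dz": 0, "twist": 0},
    {"dx": -0.016, "dy": -0.002, "dz": 0, "twist": 0},
    {"dx": -0.022, "dy": -0.0015, "dz": 0, "twist": 0},
    {"dx": -0.029, "dy": 0, "dz": 0, "twist": 0},
    {"dx": -0.035, "dy": 0.002, "dz": 0, "twist": 0},
  ],
)

```text
t: 9.85
eef_pos: [543.5, 132.8, 41.7]
tcp_rot: [3.142, -0.0, 0.243]
ft_force: [1.4, -0.3, 0.2]
opening: 0.003
```

```bash
python3 go.py && python3 - <<'E'
from cell import *
import cv2,numpy as np
c=camera_info("wrist");q,d=read_camera("wrist");np.savez("w5.npz",p=q,d=d,**c)
cv2.imwrite("pics/w5.png",q[:,:,::-1])
E
```

```text
rail pos [-98.3  10.9] 41.7 yaw err -0.003163713954218661 F [0.6 1.3] 0.2
```

View pics/w5.png

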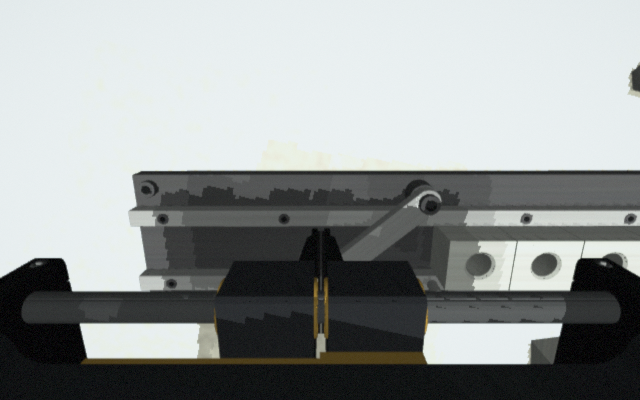

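The arm is following. The bar now runs from the pivot at (428,203) down-left to behind the fingers. I'll carry on round the arc.

Emit:
carry_out(
  moves=[
    {"dx": -0.005, "dy": 0.002, "dz": 0, "twist": 0},
    {"dx": -0.011, "dy": 0.005, "dz": 0, "twist": 0},
    {"dx": -0.0155, "dy": 0.0085, "dz": 0, "twist": 0},
    {"dx": -0.02, "dy": 0.0125, "dz": 0, "twist": 0},
    {"dx": -0.0245, "dy": 0.0175, "dz": 0, "twist": 0},
  ],
)

```text
t: 10.4
eef_pos: [523.9, 109.8, 41.6]
tcp_rot: [-3.142, 0.0, 0.243]
ft_force: [0.4, 0.5, 1.1]
opening: 0.006
```

```bash
python3 go.py -71,-21,41 -62,-25,41
```

```text
rail pos [-80.8 -13.6] 41.6 yaw err -0.0030174752408000938 F [-0.4  0.5] 1.1
-71,-21,41 d tool mm [-7.4  9.8  0.6]
-62,-25,41 d tool mm [-11.3  18.8   0.6]
```

Emit:
carry_out(
  moves=[
    {"dx": -0.004, "dy": 0.005, "dz": 0, "twist": 0},
    {"dx": -0.0075, "dy": 0.01, "dz": 0, "twist": 0},
    {"dx": -0.01, "dy": 0.014, "dz": 0, "twist": 0},
    {"dx": -0.012, "dy": 0.018, "dz": 0, "twist": 0},
    {"dx": -0.0125, "dy": 0.02, "dz": 0, "twist": 0},
  ],
)

```text
t: 10.9
eef_pos: [516.9, 87.3, 41.6]
tcp_rot: [3.142, 0.0, 0.242]
ft_force: [-0.1, 1.7, 0.1]
opening: 0.006
```

Emit:
carry_out(
  moves=[
    {"dx": -0.0005, "dy": 0.001, "dz": 0, "twist": 0},
    {"dx": -0.001, "dy": 0.002, "dz": 0, "twist": 0},
    {"dx": -0.001, "dy": 0.003, "dz": 0, "twist": 0},
    {"dx": -0.001, "dy": 0.0035, "dz": 0, "twist": 0},
    {"dx": -0.001, "dy": 0.004, "dz": 0, "twist": 0},
  ],
)

```text
t: 11.4
eef_pos: [516.9, 83.7, 41.6]
tcp_rot: [3.142, 0.0, 0.243]
ft_force: [-0.5, -0.4, 0.9]
opening: 0.002
```

```bash
python3 go.py
```

```text
rail pos [-57.2 -26.8] 41.6 yaw err -0.0029822575234064175 F [ 0.3 -0.6] 0.9
```

Emit:
carry_out(
  moves=[
    {"dx": 0, "dy": 0.0005, "dz": 0, "twist": 0},
    {"dx": 0, "dy": 0.001, "dz": 0, "twist": 0},
    {"dx": 0, "dy": 0.0015, "dz": 0, "twist": 0},
    {"dx": 0, "dy": 0.002, "dz": 0, "twist": 0},
    {"dx": 0, "dy": 0.002, "dz": 0, "twist": 0},
  ],
)

```text
t: 11.9
eef_pos: [517.3, 81.8, 41.6]
tcp_rot: [-3.141, 0.0, 0.243]
ft_force: [-1.8, 2.2, 0.3]
opening: 0.008
```

```bash
python3 go.py
```

```text
rail pos [-55.2 -26.8] 41.6 yaw err -0.0031437310671176277 F [-2.6 -1.2] 0.3
```

Emit:
carry_out(
  moves=[
    {"dx": 0, "dy": 0.0005, "dz": 0, "twist": 0},
    {"dx": 0, "dy": 0.001, "dz": 0, "twist": 0},
    {"dx": 0, "dy": 0.0015, "dz": 0, "twist": 0},
    {"dx": 0, "dy": 0.0015, "dz": 0, "twist": 0},
    {"dx": 0, "dy": 0.0015, "dz": 0, "twist": 0},
  ],
)

```text
t: 12.4
eef_pos: [517.3, 81.2, 41.5]
tcp_rot: [-3.14, 0.001, 0.242]
ft_force: [-2.9, 11.0, 1.3]
opening: 0.006
```

```bash
python3 go.py
```

```text
rail pos [-54.6 -27. ] 41.5 yaw err -0.003248204794612075 F [-11.4  -0.2] 1.3
```

The force rose to 11 N at the expected place, so the arm is on its pin. Now I'll back straight off, lift clear and look.

Emit:
carry_out(
  moves=[
    {"dx": 0, "dy": 0, "dz": 0, "twist": 0},
    {"dx": 0, "dy": -0.003, "dz": 0, "twist": 0},
    {"dx": 0, "dy": -0.015, "dz": 0, "twist": 0},
    {"dx": 0, "dy": -0.03, "dz": -0.01, "twist": 0},
    {"dx": 0, "dy": -0.035, "dz": -0.04, "twist": 0},
  ],
)

```text
t: 12.9
eef_pos: [507.9, 115.7, 80.8]
tcp_rot: [-3.141, 0.004, 0.243]
ft_force: [0.6, 0.3, -0.4]
opening: 0.004
```

Emit:
carry_out(
  moves=[
    {"dx": 0, "dy": 0, "dz": -0.04, "twist": 0},
    {"dx": -0.03, "dy": 0, "dz": -0.07, "twist": 0},
    {"dx": -0.055, "dy": 0.02, "dz": -0.08, "twist": 0},
    {"dx": -0.06, "dy": 0.05, "dz": -0.08, "twist": 0},
    {"dx": -0.06, "dy": 0.05, "dz": -0.08, "twist": 0},
  ],
)

```text
t: 13.4
eef_pos: [463.2, 50.1, 163.1]
tcp_rot: [3.14, -0.002, 0.241]
ft_force: [0.0, 0.2, -0.8]
opening: 0.0
```

```bash
python3 go.py && python3 - <<'E'
from cell import *
import cv2,numpy as np
c=camera_info("wrist");q,d=read_camera("wrist");np.savez("w6.npz",p=q,d=d,**c)
cv2.imwrite("pics/w6.png",q[:,:,::-1])
E
```

```text
rail pos [-37.7 -87. ] 163.1 yaw err -0.004346463096351227 F [-0.2  0.1] -0.8
```

View pics/w6.png

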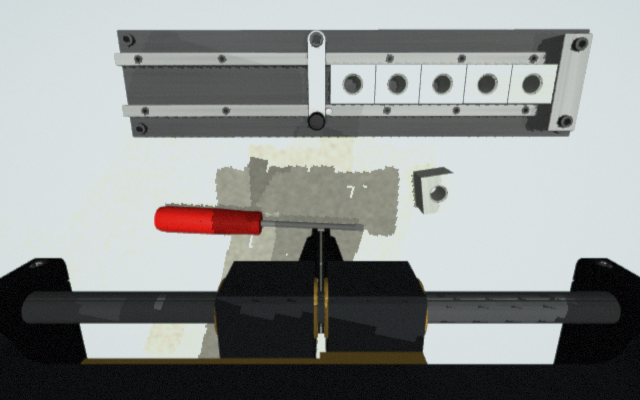

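The arm lies straight across the channel, from its pivot at (316,39) to the knob at (316,121), touching the pin at (328,111). The row is packed from col 330 to the stop at col 556. One numeric check before handing in.

```bash
python3 - <<'E'
from h import *
c=np.load("w6.npz");r=np.load("rail.npz")
q=lambda a,z:((ray(c,a,z)[:,:2]-r["o"])@r["R"]).round(1).tolist()
print("holes",q([(353,84),(397,84),(442,84),(487,84),(532,84)],40),"pivot",q((316,39),38),"knob",q((316,121),59))
from cell import *
job_done()
E
```

```text
holes [[-11.1, 0.1], [24.4, -0.0], [60.7, -0.2], [96.9, -0.3], [133.2, -0.5]] pivot [[-40.6, 33.9]] knob [[-40.9, -27.6]]
the job is handed in; nothing more can be done
```

I pushed the five blocks home as one train with the shut fingers. Then I pushed the swing arm round by its knob onto its pin, backed off clear, and handed the job in at about 13.5 s of the 48 s allowed; it reports no verdict.

- **Row:** the pushing force rose from about 6 to 13 N at the end stop. The last wrist picture put the blocks at x = 133.2, 96.9, 60.7, 24.4 and -11.1 mm in the rail's frame, against targets of 132, 96, 60, 24 and -12. All are within 0.5 mm of the centre line; the roughly 1 mm surplus in x is within calibration error.
- **Swing arm:** the force rose to 11 N at the pin. The knob measured (-40.9, -27.6) mm against (-41, -28) when fully closed.
- **Rest of the bench:** the spare block and screwdriver looked undisturbed in the last picture. I did not measure the other things again, but the arm felt no unexpected contact. The only oddity was a steady upward force of about 5 N during the block push, which I put down to friction at the fingertips.

No check failed. My first rail fit, from the plate corners in the top picture, was off by up to 3 mm, so I used a fit from the wrist camera instead.

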